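# Change the bench over to its other feed, resting at centre off

### The job

The bench's changeover switch stands on the left feed; put it over to the right feed. Its ball handle is held by a spring in a hidden notch, so it has to be taken hold of and pulled up before it will swing: bring it to the off notch near the middle, feel it drop fully home there, let go and keep your hand off for two seconds, then take hold of it again across its swing, as the stop post on that side demands, pull it up, swing it fully over to the right and leave it dropped fully home. Leave the small things lying round the switch where they are.

Things in the scene. Friction and masses are not known exactly. Their poses are not given: they have to be found in the camera images.
- changeover_box: Grey changeover switch box fixed on the table, 110 x 250 x 92 mm (x, y, z). Origin at the centre of its underside, z up, +y to its left feed, -y to its right feed, front to -x. Through a slot along y in its top comes a lever that swings in the box's y-z plane, about a hinge along x at x 0, y 0, z 22 mm.
- left_cheeks (a point): Point on the box's top midway between two upright sheet cheeks (4 mm thick, inner faces 22 mm each side of the swing plane, box y +50 to +124 mm, tops 158 mm above the table). Between them there is room only for fingers in the swing plane, to the left and right of the ball.
- stop_post (a point): Centre of the top of a post at the right end (20 mm wide in x, box y -102 to -112 mm, top 160 mm above the table), close beyond the ball's right feed place: there fingers have room only across the swing plane, in front of and behind the ball. Near the middle of the box both ways are free.
- knob_centre (a point): Centre of the black ball handle, 28 mm in diameter, on a 13 mm steel stem; 150 mm from the hinge when down in a notch, up to 163 mm when pulled up along the lever. Its axes lean with the lever, z along it.
- lever (a joint): Lever angle in rad: 0 upright, positive to the box's left (+y), negative to its right; stops at +0.55 and -0.55, which are the left and right feed places. A light friction (about 1.5 N at the ball) lets it stay where it is left. Notches at both stops and one off notch between.
- knob (a joint): How far the ball is pulled up along the lever, m: 0 down in a notch, at most 0.013. A spring pulls it down (4.5 to 8.5 N). A cross pin inside the box locks the lever in notches 8 mm deep: pull up 9 mm or more to free it. Let go between notches, the pin rides on a hidden gate at 0.008 and snaps down by itself when the lever is pushed over a notch.
- slot_middle (a point): Middle of the slot (120 x 18 mm) in the box's top. The off notch is hidden below it and lies elsewhere each time, at a lever angle anywhere from -0.11 to +0.11 rad; it leaves the lever about 0.03 rad of play each way and then stops it dead.
- tape_roll: Loose roll of tan tape lying flat, 100 mm across, 25 mm high; origin at the centre of its underside. Bystander.
- spare_gauge: Loose pressure gauge on its back, 76 x 44 x 31 mm; origin under its middle. Bystander.
- tube_cutter: Small loose tube cutter with a teal body, 27 x 70 x 20 mm; origin under its middle. Bystander.
- hex_key: Loose hex key with a red T handle, 132 x 77 x 16 mm, lying flat; origin under its middle. Bystander.

How it is judged:
By the outcome, as a careful person would: the job done as asked, in the order asked, and still so for the second after the job is handed in, with the robot touching nothing.
It also fails if it takes over 64 s, if anything falls off the work surface, if the arm or the gripper's body presses on something with over 40 N, if the wrist force passes 120 N, or if a joint passes its speed limit or range.

### The arm

A 6-joint arm with a two-finger parallel gripper is mounted at the origin on a cart in front of the work surface, level with it; the furniture and walls round the work are solid. World frame = base frame: x ahead of the robot, y to its left, z up, the work surface at z = 0. Lengths are in m, angles in degrees, forces in N, time in s.
With the tool pointing down it reaches from about 0.4 to 0.825 m from the base axis. Payload 7 kg.
Tool frame: the origin (TCP) lies midway between the tips of the shut fingers; the grasp point (between the pads) lies 19 mm behind it; z points along the fingers, y is the direction in which the jaws open and shut (so a half turn about z gives the same grasp; the last joint's range is limited). The gripper opens to 88 mm and grips with 3 to 60 N. Pads are 19 mm wide; open, the fingers measure 130 mm over their backs; the gripper's body (78 mm by 193 mm) begins 47 mm behind the grasp point.
Start: joints at [84.345, 20.546, 0.682, 0, -70.136, -16.507], TCP at [0.255, 0.625, 0.227] pointing down, gripper open.
Joint ranges: [-176.03, 176.03], [-82.01, 121.73], [-58.28, 71.71], [-173.87, 95.51], [-174.79, -0.11], [-173.66, 173.66]. Speed limits (degrees/s): [136.94, 136.94, 172.46, 180, 180, 180].

### API

Orientations are given as a 3x3 rotation matrix whose columns are the frame's x, y, z axes.
In Python, from rig import robot gives the robot as it stands. Calls block until the motion is done:
- robot.goto(position, orientation): joint-space move of the TCP to a pose.
- robot.servo_line(position, ori=None, speed=0.15): straight line of the TCP; ori=None keeps the orientation; speed is the mean speed in m/s.
- robot.movej(angles): joint-space move.
- robot.move_gripper(opening): opening from 0.0 (shut) to 1.0 (fully open); the grip force is fixed at half the most; returns when the fingers have stopped.
- robot.dwell(seconds).
- robot.ik(position, orientation): joint angles nearest the present ones, or None.
- robot.grab_frame(name): name is "scene" or "top" or "wrist"; returns (picture, depth): 400x640x3 uint8, red, green, blue; 400x640 float32, m along the optical axis (not along the pixel's ray), 0 where there is no reading.
- robot.camera_info(name): a dict with "vfov" (degrees; the focal length in pixels is half the picture's height over the tangent of half this angle, whatever the lens; pixels are square), "cx", "cy" (the principal point, pixels), "k1" (the pictures are not rectified: a ray, as slopes to the right and down, at radius r is drawn at 1 + k1 r^2 times it, then the intrinsics apply), "view" (4x4, takes a point from world to camera coordinates); the wrist camera has in their place "T_tool_cam" (4x4, takes a point from camera to tool coordinates, whose origin is the TCP and whose axes are the flange's). Camera axes: x right, y down, z forward; pixel columns grow to the right and rows downward; lengths in m; the calibration is good to about 2 mm. A picture is of the moment at which its call begins: read the wrist's pose just before it. camera_info takes no time and is no camera call.
A pose or a line that the arm cannot do raises robot.Unreachable and nothing moves.
- robot.job_done(): hands the job in, once; it reports no verdict.
Readings, each from a call of its own:
- robot.read_t(): time.
- robot.read_qpos(): joint angles.
- robot.read_qvel(): joint speeds.
- robot.read_effort(): joint torques, N m.
- robot.read_position(): TCP position.
- robot.read_tcp_rot(): TCP orientation.
- robot.read_force(): force on the tool from outside, world axes, zero at the start.
- robot.read_ft_torque(): the same for the moment, N m.
- robot.read_grip_width(): opening from 0.0 (shut) to 1.0 (fully open).
Only numpy, scipy, OpenCV 4.12 (cv2) and the standard library are available. Lean on these libraries where they do the work, as an engineer would, in place of code of your own. Each camera call takes 0.05 s, during which the arm holds its last target.

## Working session

There is one attempt and no reset: what is moved stays moved. The work goes in short steps, each a Python script; the robot and the scene stay as the last script left them, time stands still between calls to the robot, and variables do not carry over. Pictures are saved under pics/ and viewed, and the job is handed in when it is done.

```bash
ls; mkdir -p pics; cat > h.py <<'E'
import numpy as np, cv2
from rig import robot
def K(n):
    c=robot.camera_info(n); f=200/np.tan(np.radians(c["vfov"]/2)); return c,f
def cam_pose(n):
    c,f=K(n)
    if "view" in c: return np.linalg.inv(np.array(c["view"]))
    T=np.eye(4);T[:3,:3]=robot.read_tcp_rot();T[:3,3]=robot.read_position();return T@np.array(c["T_tool_cam"])
def ray(n,u,v,T=None):
    c,f=K(n); T=cam_pose(n) if T is None else T
    a=np.array([(u-c["cx"])/f,(v-c["cy"])/f]); s=a.copy()
    for _ in range(30): s=a/(1+c["k1"]*(s@s))
    d=T[:3,:3]@np.array([s[0],s[1],1]); return T[:3,3],d   # d has unit depth
def pt(n,u,v,dep,T=None):
    o,d=ray(n,u,v,T); return o+d*dep
def onz(n,u,v,z,T=None):
    o,d=ray(n,u,v,T); return o+d*((z-o[2])/d[2])
def tri(r1,r2):
    (o1,d1),(o2,d2)=r1,r2; A=np.array([d1,-d2]).T; s=np.linalg.lstsq(A,o2-o1,rcond=None)[0]
    p,q=o1+d1*s[0],o2+d2*s[1]; return (p+q)/2,np.linalg.norm(p-q)
def snap(n,fn):
    T=cam_pose(n); im,d=robot.grab_frame(n); cv2.imwrite("pics/"+fn+".png",im[:,:,::-1]); np.savez("pics/"+fn+".npz",im=im,d=d,T=T); return im,d,T
E
python3 - <<'E'
from h import *
for n in("scene","top","wrist"):
    print(n,robot.camera_info(n)); snap(n,n+"0")
print(robot.read_t(),robot.read_force(), robot.read_tcp_rot())
E
```

```text
pics
scene {'vfov': 46.47756338621882, 'cx': 322.6047888067485, 'cy': 199.76211024011846, 'k1': 0.026457887062290613, 'view': array([[ 0.80834723, -0.58870447,  0.00134359, -0.66083199],
       [-0.37949541, -0.52282537, -0.76330654,  0.12159548],
       [ 0.45006444,  0.61650683, -0.64603508,  1.09297007],
       [ 0.        ,  0.        ,  0.        ,  1.        ]])}
top {'vfov': 57.04953312484689, 'cx': 328.854569814855, 'cy': 201.4815057593513, 'k1': -0.05493951677006277, 'view': array([[-0.00666331, -0.99936956,  0.03487242, -0.37576901],
       [-0.9970935 ,  0.00399327, -0.07608283,  0.57163641],
       [ 0.07589561, -0.03527803, -0.9964915 ,  1.0195101 ],
       [ 0.        ,  0.        ,  0.        ,  1.        ]])}
wrist {'vfov': 69.11896353031239, 'cx': 318.58086712282324, 'cy': 202.8523314517071, 'k1': -0.045259826296976724, 'T_tool_cam': array([[-1.25438142e-04, -9.61581181e-01, -2.74520703e-01,
         7.22970417e-02],
       [ 9.99999886e-01, -2.47389836e-04,  4.09613124e-04,
         1.96816566e-04],
       [-4.61789904e-04, -2.74520620e-01,  9.61581102e-01,
        -1.59136808e-01],
       [ 0.00000000e+00,  0.00000000e+00,  0.00000000e+00,
         1.00000000e+00]])}
0.15 [0.32387292 0.62610507 0.06567083] [[ 9.26090645e-01 -3.77300943e-01 -3.41063551e-04]
 [-3.77301071e-01 -9.26089870e-01 -1.20612145e-03]
 [ 1.39215262e-04  1.24566144e-03 -9.99999214e-01]]
```

View pics/scene0.png

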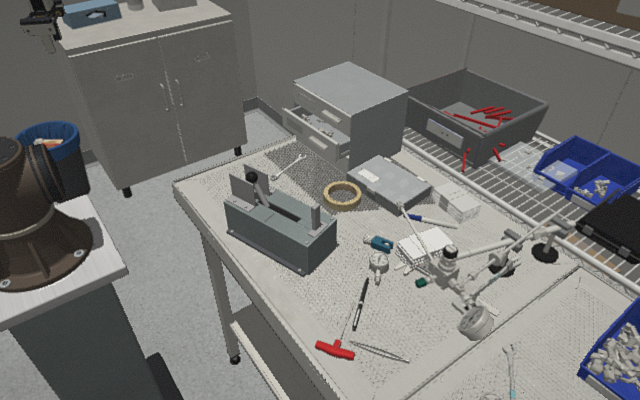

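View pics/top0.png

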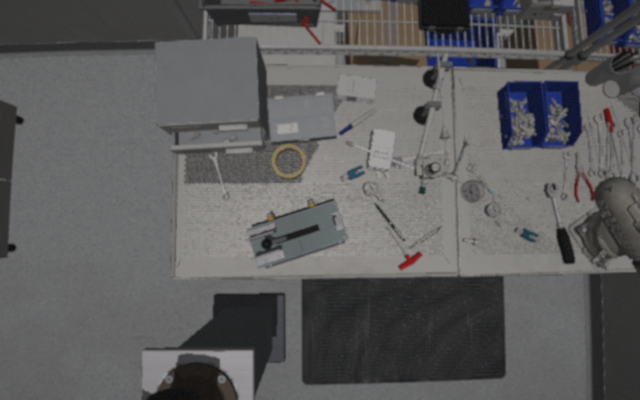

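View pics/wrist0.png

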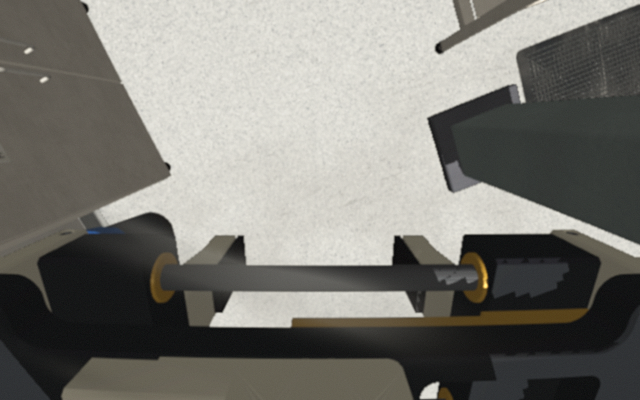

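The scene view shows the box with the ball around (252,177), the post around (315,215) and the tape, cutter, gauge and red hex key to its right. The top view has the box centred near (297,232), with its left end and the ball at (267,243). I'll zoom in and measure.

```bash
python3 - <<'E'
import cv2
a=cv2.imread("pics/top0.png")[185:285,235:360];b=cv2.imread("pics/scene0.png")[150:280,210:350]
cv2.imwrite("pics/topz.png",cv2.resize(a,None,fx=6,fy=6,interpolation=cv2.INTER_CUBIC))
cv2.imwrite("pics/scz.png",cv2.resize(b,None,fx=4.5,fy=4.5,interpolation=cv2.INTER_CUBIC))
E
```

```text
(no output)
```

View pics/topz.png

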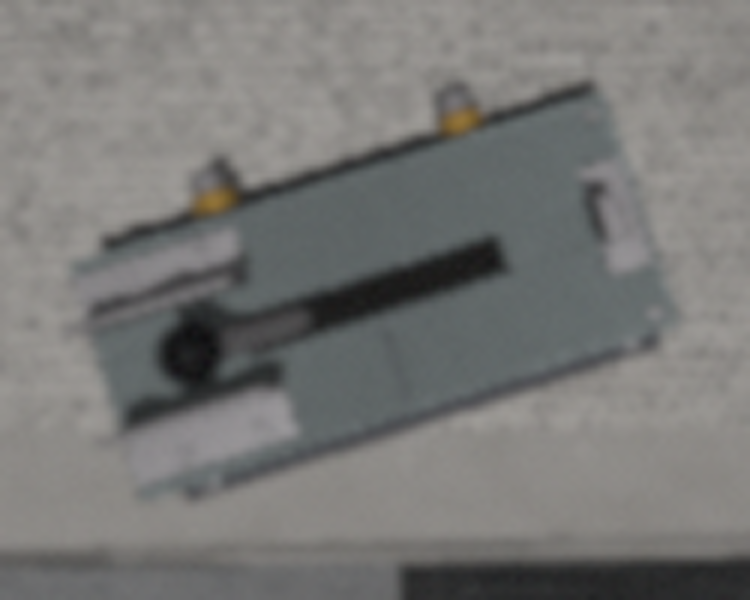

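View pics/scz.png

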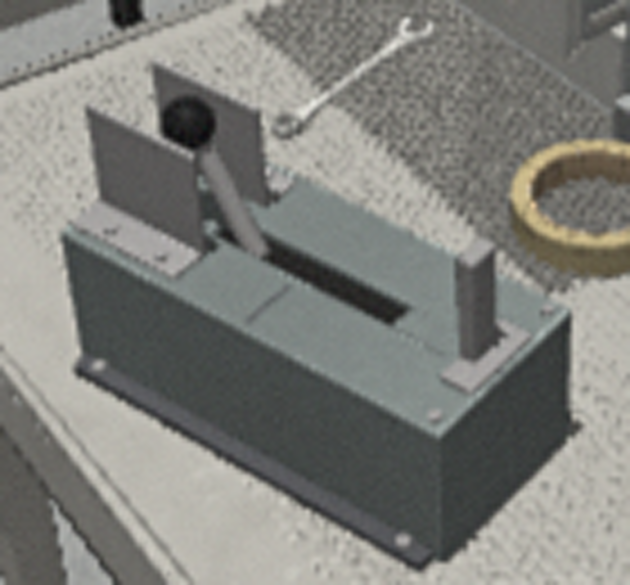

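The zoomed top view shows the ball at about (266.7,243.3) between the cheeks, the slot's right end at about (318,227) and the post at the right end. The scene view has the ball at about (251.6,177.1).

```bash
cat >> h.py <<'E'
def cloud(n,d,T,us,vs):
    c,f=K(n); uu,vv=np.meshgrid(us,vs)
    m=np.array([[f,0,c["cx"]],[0,f,c["cy"]],[0,0,1.]]); 
    s=cv2.undistortPoints(np.stack([uu.ravel(),vv.ravel()],1).astype(np.float64)[:,None],m,np.array([c["k1"],0,0,0.]))[:,0]
    dd=d[vv.ravel(),uu.ravel()]
    P=np.c_[s*dd[:,None],dd]; return P@T[:3,:3].T+T[:3,3],uu.ravel(),vv.ravel(),dd
E
python3 - <<'E'
from h import *
p,e=tri(ray("top",266.7,243.3),ray("scene",251.6,177.1)); print("ball",p,e)
for n,us,vs in (("top",range(240,355),range(190,275)),("scene",range(215,350),range(160,275))):
    D=np.load(f"pics/{n}0.npz"); P,u,v,dd=cloud(n,D["d"],D["T"],np.arange(us.start,us.stop),np.arange(vs.start,vs.stop))
    ok=(dd>0)&(abs(P[:,0]-.5)<.25)
    h,ed=np.histogram(P[ok,2],np.arange(-.01,.2,.005)); print(n,list(zip(ed.round(3),h)))
    m=ok&(abs(P[:,2]-.092)<.006)
    r=cv2.minAreaRect(P[m,:2].astype(np.float32)*1000); print(r)
    m=ok&(P[:,2]>.15); print(P[m].mean(0) if m.any() else None)
    np.save(f"pics/{n}P.npy",P[ok])
r=[("corner BR",(235+595/6,185+88/6)),("FR",(235+672/6,185+318/6)),("FL",(235+140/6,185+495/6)),("slotR",(235+500/6,185+250/6))]
for k,(u,v) in r: print(k,onz("top",u,v,.092))
print("post",onz("top",235+627/6,185+218/6,.16), onz("scene",210+480/4.5,150+245/4.5,.16))
E
```

```text
ball [ 0.45670536 -0.2192626   0.15034053] 0.00011821281837197121
top [(np.float64(-0.01), np.int64(9)), (np.float64(-0.005), np.int64(1996)), (np.float64(0.0), np.int64(3327)), (np.float64(0.005), np.int64(320)), (np.float64(0.01), np.int64(78)), (np.float64(0.015), np.int64(1)), (np.float64(0.02), np.int64(0)), (np.float64(0.025), np.int64(0)), (np.float64(0.03), np.int64(0)), (np.float64(0.035), np.int64(0)), (np.float64(0.04), np.int64(3)), (np.float64(0.045), np.int64(15)), (np.float64(0.05), np.int64(55)), (np.float64(0.055), np.int64(28)), (np.float64(0.06), np.int64(2)), (np.float64(0.065), np.int64(0)), (np.float64(0.07), np.int64(0)), (np.float64(0.075), np.int64(0)), (np.float64(0.08), np.int64(46)), (np.float64(0.085), np.int64(382)), (np.float64(0.09), np.int64(2494)), (np.float64(0.095), np.int64(648)), (np.float64(0.1), np.int64(23)), (np.float64(0.105), np.int64(9)), (np.float64(0.11), np.int64(12)), (np.float64(0.115), np.int64(10)), (np.float64(0.12), np.int64(10)), (np.float64(0.125), np.int64(10)), (np.float64(0.13), np.int64(11)), (np.float64(0.135), np.int64(15)
[... 1656 characters left out ...]
p.float64(0.15), np.int64(126)), (np.float64(0.155), np.int64(145)), (np.float64(0.16), np.int64(53)), (np.float64(0.165), np.int64(2)), (np.float64(0.17), np.int64(0)), (np.float64(0.175), np.int64(0)), (np.float64(0.18), np.int64(0)), (np.float64(0.185), np.int64(0)), (np.float64(0.19), np.int64(0))]
((479.38751220703125, -291.4779052734375), (113.00789642333984, 253.51168823242188), 17.68682861328125)
[ 0.46276954 -0.24650381  0.15628758]
corner BR [ 0.56958896 -0.39081999  0.092     ]
FR [ 0.46715131 -0.42421281  0.092     ]
FL [ 0.39136084 -0.18978855  0.092     ]
slotR [ 0.49774365 -0.34812827  0.092     ]
post [ 0.51008704 -0.40025622  0.16      ] [ 0.51507654 -0.39370993  0.16      ]
```

```bash
cat >> h.py <<'E'
B=dict(c=np.array([0.4798,-0.2915,0.0]),yaw=np.radians(18.0))
def axes():
    s,c=np.sin(B["yaw"]),np.cos(B["yaw"]); return np.array([c,s,0]),np.array([-s,c,0]),np.array([0,0,1.])
def lev(th):
    X,Y,Z=axes(); return np.sin(th)*Y+np.cos(th)*Z
def ball(th,r=.150):
    return B["c"]+np.array([0,0,.022])+r*lev(th)
def pose(th,r,mode,back=0,tilt=None):
    """mode 'in': jaws in swing plane, 'ac': across; grasp point at ball(th,r), back along tool"""
    X,Y,Z=axes(); a=lev(th if tilt is None else tilt); z=-a
    y=-np.cross(a,X)*-1 if False else None
    t=np.cross(X,a); t=-t if t@Y<0 else t   # tangent toward +Y
    y=-t if mode=='in' else (X if mode=='ac' else -X)
    x=np.cross(y,z); R=np.stack([x,y,z],1)
    return ball(th,r)+z*(.019-back),R
E
python3 - <<'E'
from h import *
lo=np.array([-176.03,-82.01,-58.28,-173.87,-174.79,-173.66]);hi=np.array([176.03,121.73,71.71,95.51,-.11,173.66])
for m in('in','ac','ca'):
  for th in(.55,.2,0,-.2,-.55):
    for bk in (0,.1):
      q=robot.ik(*pose(th,.161,m,bk)); print(m,th,bk,None if q is None else (np.round(q,0),round(float(min(np.min(np.array(q)-lo),np.min(hi-np.array(q)))),1)))
E
```

```text
in 0.55 0 None
in 0.55 0.1 (array([ 26.,  -6., -51.,  39., -56.,  57.]), 7.0)
in 0.2 0 (array([ -1.,   6., -34.,  15., -46.,  99.]), 24.0)
in 0.2 0.1 (array([  2.,   0., -26.,  13., -61., 100.]), 31.9)
in 0 0 (array([-11.,  13., -19.,   0., -58., 119.]), 39.4)
in 0 0.1 (array([-11.,   9., -11.,   0., -71., 119.]), 47.7)
in -0.2 0 (array([-20.,  21.,  -5.,  -9., -72., 132.]), 41.9)
in -0.2 0.1 (array([-22.,  18.,   4.,  -9., -84., 131.]), 42.5)
in -0.55 0 (array([-31.,  36.,  16., -20., -95., 142.]), 31.8)
in -0.55 0.1 (array([ -33.,   37.,   29.,  -20., -107.,  140.]), 33.8)
ac 0.55 0 None
ac 0.55 0.1 (array([ 26.,  -6., -51.,  39., -56., 147.]), 7.0)
ac 0.2 0 (array([  -1.,    6.,  -34.,   15.,  -46., -171.]), 2.6)
ac 0.2 0.1 (array([   2.,    0.,  -26.,   13.,  -61., -170.]), 4.0)
ac 0 0 (array([ -11.,   13.,  -19.,    0.,  -58., -151.]), 23.0)
ac 0 0.1 (array([ -11.,    9.,  -11.,    0.,  -71., -151.]), 23.0)
ac -0.2 0 (array([ -20.,   21.,   -5.,   -9.,  -72., -138.]), 35.4)
ac -0.2 0.1 (array([ -22.,   18.,    4.,   -9.,  -84., -139.]), 34.8)
ac -0.55 0 (array([ -31.,   36.,   16.,  -20.,  -95., -128.]), 45.5)
ac -0.55 0.1 (array([ -33.,   37.,   29.,  -20., -107., -130.]), 42.2)
ca 0.55 0 None
ca 0.55 0.1 (array([ 26.,  -6., -51.,  39., -56., -33.]), 7.0)
ca 0.2 0 (array([ -1.,   6., -34.,  15., -46.,   9.]), 24.0)
ca 0.2 0.1 (array([  2.,   0., -26.,  13., -61.,  10.]), 31.9)
ca 0 0 (array([-11.,  13., -19.,   0., -58.,  29.]), 39.4)
ca 0 0.1 (array([-11.,   9., -11.,   0., -71.,  29.]), 47.7)
ca -0.2 0 (array([-20.,  21.,  -5.,  -9., -72.,  42.]), 53.0)
ca -0.2 0.1 (array([-22.,  18.,   4.,  -9., -84.,  41.]), 62.7)
ca -0.55 0 (array([-31.,  36.,  16., -20., -95.,  52.]), 55.7)
ca -0.55 0.1 (array([ -33.,   37.,   29.,  -20., -107.,   50.]), 42.2)
```

```bash
sed -i "/y=-np.cross(a,X)/d; s/y=-t if mode=='in'/y=t if mode=='ni' else -t if mode=='in'/; s/th if tilt is None else tilt/0.62*th if tilt is None else tilt/" h.py
python3 - <<'E'
from h import *
lo=np.array([-176.03,-82.01,-58.28,-173.87,-174.79,-173.66]);hi=np.array([176.03,121.73,71.71,95.51,-.11,173.66])
for m in('ni','ca'):
  for th in(.55,.3,0,-.55):
    for r in (.14,.163,.25):
      q=robot.ik(*pose(th,r,m)); print(m,th,r,None if q is None else (np.round(q,0),round(float(min(np.min(np.array(q)-lo),np.min(hi-np.array(q)))),1)))
robot.goto(*pose(.55,.25,'ni',.05,.1))
print(robot.read_t())
snap("wrist","w1")
E
```

```text
ni 0.55 0.14 (array([   7.,    5.,  -50.,   34.,  -36., -107.]), 8.0)
ni 0.55 0.163 (array([  10.,    3.,  -49.,   31.,  -40., -106.]), 9.6)
ni 0.55 0.25 (array([  18.,   -4.,  -43.,   24.,  -54., -105.]), 15.6)
ni 0.3 0.14 (array([ -0.,   8., -36.,  15., -44., -82.]), 22.0)
ni 0.3 0.163 (array([  0.,   6., -35.,  14., -47., -82.]), 23.5)
ni 0.3 0.25 (array([  4.,  -0., -29.,  12., -59., -82.]), 29.5)
ni 0 0.14 (array([-11.,  14., -20.,   0., -56., -61.]), 37.9)
ni 0 0.163 (array([-11.,  13., -19.,   0., -59., -61.]), 39.5)
ni 0 0.25 (array([-11.,   9., -12.,   0., -70., -61.]), 46.7)
ni -0.55 0.14 (array([-26.,  30.,   4., -14., -79., -41.]), 62.2)
ni -0.55 0.163 (array([-27.,  29.,   7., -14., -81., -41.]), 64.8)
ni -0.55 0.25 (array([-30.,  30.,  18., -13., -92., -41.]), 54.2)
ca 0.55 0.14 (array([  7.,   5., -50.,  34., -36., -17.]), 8.0)
ca 0.55 0.163 (array([ 10.,   3., -49.,  31., -40., -16.]), 9.6)
ca 0.55 0.25 (array([ 18.,  -4., -43.,  24., -54., -15.]), 15.6)
ca 0.3 0.14 (array([ -0.,   8., -36.,  15., -44.,   8.]), 22.0)
ca 0.3 0.163 (array([  0.,   6., -35.,  14., -47.,   8.]), 23.5)
ca 0.3 0.25 (array([  4.,  -0., -29.,  12., -59.,   8.]), 29.5)
ca 0 0.14 (array([-11.,  14., -20.,   0., -56.,  29.]), 37.9)
ca 0 0.163 (array([-11.,  13., -19.,   0., -59.,  29.]), 39.5)
ca 0 0.25 (array([-11.,   9., -12.,   0., -70.,  29.]), 46.7)
ca -0.55 0.14 (array([-26.,  30.,   4., -14., -79.,  49.]), 62.2)
ca -0.55 0.163 (array([-27.,  29.,   7., -14., -81.,  49.]), 64.8)
ca -0.55 0.25 (array([-30.,  30.,  18., -13., -92.,  49.]), 54.2)
3.0
```

View pics/w1.png

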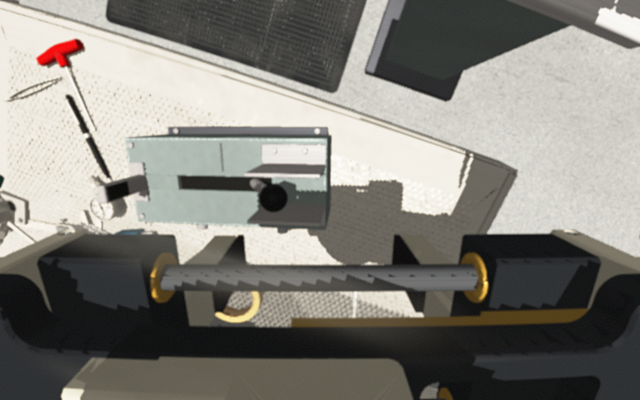

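The wrist picture shows the box squared up with the image, the ball at about (273,197) and the slot along row 183. Next a second wrist pose closer in, then triangulate the ball across the two.

```bash
python3 - <<'E'
from h import *
robot.servo_line(*pose(.55,.25,'ni',.0,.34),speed=.2)
print(robot.read_t(),robot.read_position()-pose(.55,.25,'ni',.0,.34)[0])
snap("wrist","w2")
E
```

```text
3.5417 [0.00028285 0.00069318 0.0003385 ]
```

View pics/w2.png

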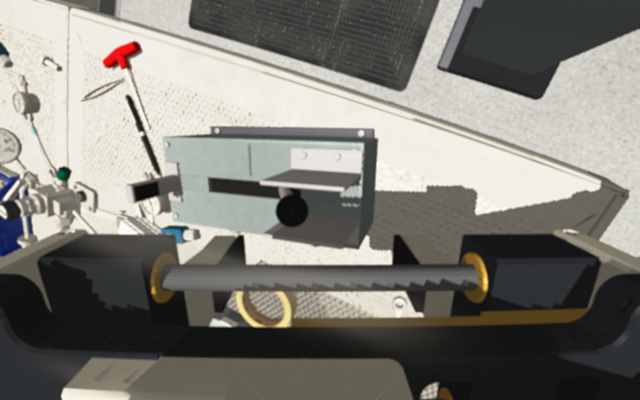

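The second view has the ball at about (292,210), radius about 16 px. I'll fit circles to the dark masks and triangulate over all four views.

```bash
python3 - <<'E'
from h import *
def fit(n,fn,u,v,R,th=45):
    D=np.load(f"pics/{fn}.npz"); g=D["im"].max(2); m=((g<th)*255).astype(np.uint8)
    w=np.zeros_like(m); cv2.circle(w,(u,v),R,255,-1); m&=w
    m=cv2.morphologyEx(m,cv2.MORPH_OPEN,cv2.getStructuringElement(cv2.MORPH_ELLIPSE,(7,7) if n=="wrist" else (5,5)))
    c=max(cv2.findContours(m,0,2)[0],key=cv2.contourArea); (x,y),r=cv2.minEnclosingCircle(c); M=cv2.moments(c)
    print(fn,(x,y,r),M["m10"]/M["m00"],M["m01"]/M["m00"],np.sqrt(M["m00"]/np.pi))
    return D,(M["m10"]/M["m00"],M["m01"]/M["m00"])
rs=[]
for n,fn,u,v,R in(("wrist","w1",273,197,19),("wrist","w2",292,210,20),("top","top0",267,243,9),("scene","scene0",252,177,9)):
    D,(x,y)=fit(n,fn,u,v,R); rs.append(ray(n,x,y,D["T"]))
    d=D["d"]; 
    print(" depth pt",pt(n,x,y,d[int(round(y)),int(round(x))],D["T"]), "on plane .1499",onz(n,x,y,.1499,D["T"]))
print("w",tri(rs[0],rs[1])); print("ts",tri(rs[2],rs[3])); print("expected",ball(.55))
for fn in("w1","w2"):
    D=np.load(f"pics/{fn}.npz"); P,u,v,dd=cloud("wrist",D["d"],D["T"],np.arange(100,400),np.arange(110,250))
    m=(dd>0)&(abs(P[:,2]-.092)<.004)&(abs(P[:,0]-.48)<.13)&(abs(P[:,1]+.29)<.17); print(fn,cv2.minAreaRect((P[m,:2]*1000).astype(np.float32)), P[m,2].mean())
    m=(dd>0)&(abs(P[:,2]-.16)<.004)&(P[:,1]<-.36)&(P[:,1]>-.43); print("post",m.sum(),P[m].mean(0))
E
```

```text
w1 (273.0625, 197.40625, 14.008363723754883) 273.02639383155395 197.63552787663107 13.374982468597496
 depth pt [ 0.45007165 -0.21533359  0.16564963] on plane .1499 [ 0.45545032 -0.21801486  0.1499    ]
w2 (292.5, 208.5, 18.06941032409668) 292.23422251138584 209.81587508132725 15.640369162275011
 depth pt [ 0.44905721 -0.21350137  0.16323573] on plane .1499 [ 0.45530561 -0.21795879  0.1499    ]
top0 (267.3135681152344, 243.48304748535156, 5.525948524475098) 266.6350364963504 243.287104622871 4.669499673796933
 depth pt [ 0.457176   -0.22055471  0.16103854] on plane .1499 [ 0.45677373 -0.21907248  0.1499    ]
scene0 (251.5, 177.0, 5.590270042419434) 251.75907590759073 178.23102310231022 4.009320298040732
 depth pt [ 0.45189714 -0.22941645  0.15558262] on plane .1499 [ 0.45510336 -0.22262546  0.1499    ]
w (array([ 0.45562663, -0.21814196,  0.14928706]), np.float64(7.898942638275672e-05))
ts (array([ 0.45678586, -0.21872124,  0.14670717]), np.float64(0.0002929739719392389))
expected [ 0.45557211 -0.21693424  0.14987868]
w1 ((478.0719299316406, -290.8504333496094), (110.11258697509766, 250.17153930664062), 17.73588752746582) 0.0931266469073775
post 168 [ 0.50929078 -0.38943432  0.15985682]
w2 ((477.7247009277344, -290.77410888671875), (110.19297790527344, 250.56771850585938), 17.740814208984375) 0.09321974724676502
post 195 [ 0.50871917 -0.39047682  0.15984559]
```

```bash
sed -i 's/^B=dict.*/B=dict(c=np.array([0.4792,-0.2925,0.0]),yaw=np.radians(17.85))/' h.py
cat >> h.py <<'E'
def F():
    X,Y,Z=axes(); f=np.mean([robot.read_force() for _ in range(3)],0); return np.round([f@X,f@Y,f@Z],2)
def st(s=""):
    X,Y,Z=axes(); p=robot.read_position(); R=robot.read_tcp_rot(); g=p-.019*R[:,2]-B["c"]
    print(s,"t%.2f"%robot.read_t(),"F",F(),"grasp box",np.round([g@X,g@Y,g@Z],4),"w %.3f"%robot.read_grip_width())
E
python3 - <<'E'
from h import *
st("pre")
robot.move_gripper(.65)
robot.goto(*pose(.55,.150,'ni',.08))
robot.servo_line(*pose(.55,.150,'ni',0),speed=.1); st("at ball")
robot.move_gripper(0); st("gripped")
robot.grab_frame
snap("wrist","w3"); snap("scene","s3")
E
```

```text
pre t3.59 F [-0.08 -0.52  0.13] grasp box [0.0017 0.1317 0.2362] w 0.999
at ball t5.53 F [0.42 0.   0.65] grasp box [0.0005 0.0785 0.1504] w 0.648
gripped t6.14 F [-0.16  1.26  1.5 ] grasp box [1.00e-04 7.84e-02 1.50e-01] w 0.300
```

View pics/w3.png

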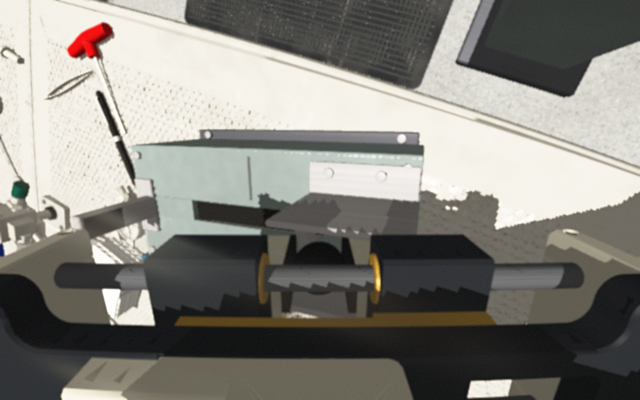

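The wrist view shows both fingers closed on the ball at about (320,255), between the cheeks. The opening of 26.4 mm fits the 28 mm ball, so I'll pull.

```bash
python3 - <<'E'
from h import *
for r in(.155,.159,.1615):
    robot.servo_line(*pose(.55,r,'ni'),speed=.05); st(r)
E
```

```text
0.155 t6.49 F [ 1.76 -3.73 -4.87] grasp box [-1.000e-04  8.120e-02  1.541e-01] w 0.299
0.159 t6.74 F [ 1.36 -3.87 -5.71] grasp box [-1.000e-04  8.320e-02  1.573e-01] w 0.301
0.1615 t6.99 F [ 2.52 -3.74 -6.48] grasp box [-0.0002  0.0844  0.1594] w 0.304
```

```bash
python3 - <<'E'
from h import *
for th in(.52,.47,.40):
    robot.servo_line(*pose(th,.1615,'ni'),speed=.06); st(th)
    if abs(F()[1])>12: print("blocked"); break
else:
    for th in(.30,.20,.17):
        robot.servo_line(*pose(th,.1615,'ni'),speed=.12); st(th)
E
```

```text
0.52 t7.24 F [ 2.75 -3.83 -7.27] grasp box [-0.0002  0.0802  0.1618] w 0.298
0.47 t7.52 F [ 2.35 -2.49 -8.09] grasp box [-0.0003  0.0731  0.1656] w 0.301
0.4 t7.84 F [ 2.58 -1.35 -8.26] grasp box [-0.0003  0.0629  0.1704] w 0.302
0.3 t8.12 F [ 2.3  -1.34 -7.82] grasp box [-0.0003  0.0475  0.1759] w 0.301
0.2 t8.39 F [ 3.13  0.39 -7.97] grasp box [-0.0004  0.0321  0.1797] w 0.300
0.17 t8.64 F [ 2.64  1.49 -9.33] grasp box [-0.0005  0.0279  0.1807] w 0.299
```

```bash
python3 - <<'E'
from h import *
robot.servo_line(*pose(.17,.158,'ni'),speed=.05); st("low")
robot.move_gripper(.40); st("loosened")
robot.servo_line(*pose(.17,.154,'ni'),speed=.06); st("r154")
f0=F()
th=.17
while th>-.22:
    th-=.009
    robot.servo_line(*pose(th,.154,'ni'),speed=.03); f=F()
    print("%.3f"%th,"t%.2f"%robot.read_t(),f)
    if f[1]-f0[1]>5: break
st()
E
```

```text
low t8.89 F [-1.56  2.81  2.42] grasp box [0.     0.0267 0.1787] w 0.299
loosened t9.33 F [-0.42 -0.24  0.19] grasp box [1.000e-04 2.650e-02 1.778e-01] w 0.398
r154 t9.58 F [-0.56 -0.4   0.19] grasp box [-0.0002  0.0261  0.1733] w 0.403
0.161 t9.83 [0.45 0.12 0.44]
0.152 t10.08 [-0.18 -0.83 -0.35]
0.143 t10.33 [-0.35  1.42  0.68]
0.134 t10.58 [-0.56  3.68  1.  ]
0.125 t10.83 [-0.4   2.88  1.31]
0.116 t11.08 [-2.06  3.27  1.73]
0.107 t11.33 [-0.97  3.55  2.  ]
0.098 t11.58 [-0.61  1.45  1.4 ]
0.089 t11.83 [-1.62  2.03  1.37]
0.080 t12.08 [-0.71  0.45 -0.26]
0.071 t12.33 [-0.61  1.2  -0.04]
0.062 t12.58 [0.45 0.3  0.97]
0.053 t12.83 [-0.39 -0.31 -0.35]
0.044 t13.08 [0.53 0.59 0.41]
0.035 t13.33 [-0.29 -0.88 -0.07]
0.026 t13.58 [-0.56  0.21  0.17]
0.017 t13.83 [-0.73  0.98  0.83]
0.008 t14.08 [-0.65  0.56  0.9 ]
-0.001 t14.33 [-1.24  1.25  0.86]
-0.010 t14.58 [0.27 1.64 0.03]
-0.019 t14.83 [-0.19  1.5   1.  ]
-0.028 t15.08 [-0.61  1.78  0.96]
-0.037 t15.33 [0.19 0.72 1.2 ]
-0.046 t15.58 [-0.34  2.34  2.18]
-0.055 t15.83 [0.01 5.07 3.27]
 t15.83 F [0.01 5.07 3.27] grasp box [-0.     -0.0079  0.1757] w 0.398
```

```bash
python3 - <<'E'
from h import *
for th in(-.062,-.069,-.076):
    robot.servo_line(*pose(th,.154,'ni'),speed=.03); f=F(); print(th,f)
    if f[1]>14: break
st()
snap("wrist","w4");snap("scene","s4")
a=cv2.imread("pics/s4.png")[150:280,210:350]
cv2.imwrite("pics/s4z.png",cv2.resize(a,None,fx=4.5,fy=4.5,interpolation=cv2.INTER_CUBIC))
E
```

```text
-0.062 [0.29 8.88 5.18]
-0.069 [ 1.49 12.19  6.38]
-0.076 [ 0.83 15.56  8.77]
 t16.58 F [ 0.83 15.56  8.77] grasp box [-1.000e-04 -9.200e-03  1.754e-01] w 0.400
```

View pics/s4z.png

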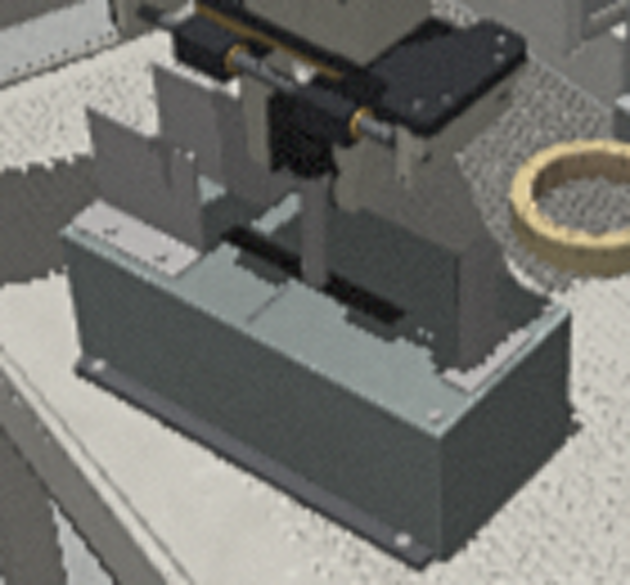

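The scene view shows the lever near upright, held between the fingers. The force rose from about 1.5 to 15.6 N over 3 mm, which means a dead stop. I'll back off, let go, retreat and look.

```bash
python3 - <<'E'
from h import *
robot.servo_line(*pose(-.04,.154,'ni'),speed=.06); st("relax")
robot.move_gripper(.75); st("open")
robot.servo_line(*pose(-.04,.154,'ni',.09),speed=.15); st("away")
robot.goto(*pose(-.01,.154,'ca',.11,0)); st()
snap("wrist","w5");snap("scene","s5");snap("top","t5")
a=cv2.imread("pics/s5.png")[150:280,210:350]
cv2.imwrite("pics/s5z.png",cv2.resize(a,None,fx=4.5,fy=4.5,interpolation=cv2.INTER_CUBIC))
E
```

```text
relax t16.93 F [ 0.47 -0.38 -0.04] grasp box [ 0.0002 -0.0062  0.1761] w 0.398
open t17.67 F [ 0.78  0.45 -0.56] grasp box [-0.     -0.0062  0.1759] w 0.751
away t18.42 F [-0.31 -0.41  0.02] grasp box [-0.0003 -0.0079  0.2649] w 0.749
 t19.79 F [-0.28  0.59  0.46] grasp box [-1.000e-04 -1.400e-03  2.854e-01] w 0.753
```

View pics/w5.png

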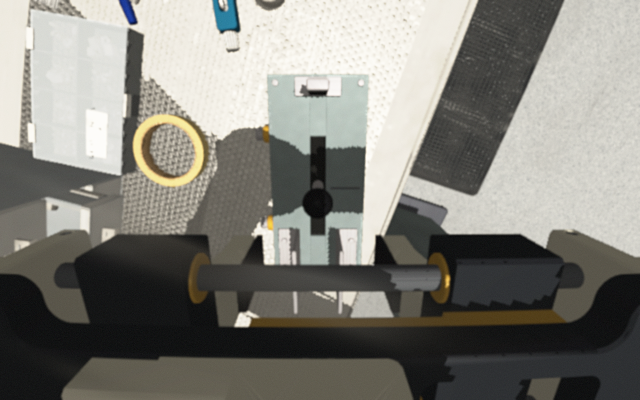

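View pics/s5z.png

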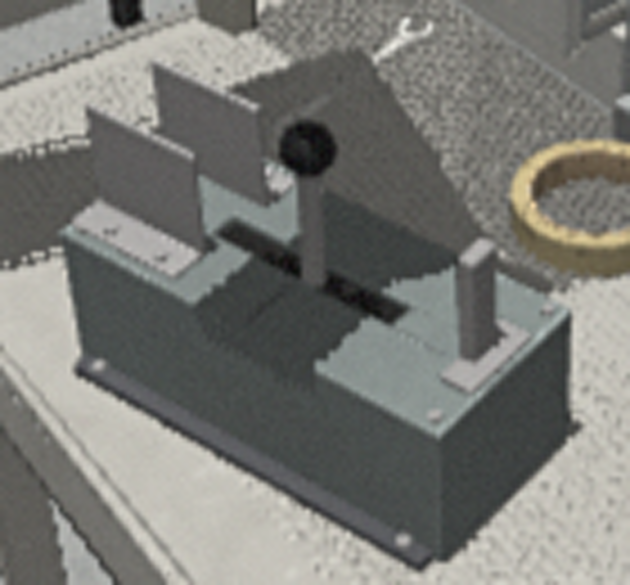

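The wrist view shows the ball at (317,203) over the slot, and the scene view shows it at about (278,183) with the lever near upright. Now its height, to tell notch (0.172) from gate (0.180).

```bash
cat >> h.py <<'E'
def fitb(n,fn,u,v,R,th=45):
    D=np.load(f"pics/{fn}.npz"); g=D["im"].max(2); m=((g<th)*255).astype(np.uint8)
    w=np.zeros_like(m); cv2.circle(w,(u,v),R,255,-1); m&=w
    k=9 if n=="wrist" else 5
    m=cv2.morphologyEx(m,cv2.MORPH_OPEN,cv2.getStructuringElement(cv2.MORPH_ELLIPSE,(k,k)))
    c=max(cv2.findContours(m,0,2)[0],key=cv2.contourArea); (x,y),r=cv2.minEnclosingCircle(c)
    M=cv2.moments(c); cx,cy=M["m10"]/M["m00"],M["m01"]/M["m00"]; print(fn,(x,y,r),cx,cy); return ray(n,cx,cy,D["T"])
def rep(p):
    X,Y,Z=axes(); q=p-B["c"]; y,z=q@Y,q@Z-.022; print("  box",q@X,y,q@Z,"th",np.arctan2(y,z),"r",np.hypot(y,z))
E
python3 - <<'E'
from h import *
a=fitb("wrist","w5",317,203,18);b=fitb("scene","s5",278,183,8);c=fitb("top","t5",291,235,0) if 0 else None
p,e=tri(a,b);print(e);rep(p)
D=np.load("pics/w5.npz");P,u,v,dd=cloud("wrist",D["d"],D["T"],np.arange(309,326),np.arange(195,212))
print("ball top z",np.percentile(P[:,2],[50,90,98]))
D=np.load("pics/w2.npz");P,u,v,dd=cloud("wrist",D["d"],D["T"],np.arange(284,301),np.arange(202,219))
print("ball top z at left (true .164)",np.percentile(P[:,2],[50,90,98]))
D=np.load("pics/scene0.npz");a=ray("scene",210+188/4.5,150+122/4.5);rr=fitb("wrist","w2",292,210,18);p,e=tri(a,rr);rep(p)
a=ray("scene",210+307/4.5,150+148/4.5);p,e=tri(a,fitb("wrist","w5",317,203,18));print(e);rep(p)
E
python3 -c "
import cv2
a=cv2.imread('pics/w5.png')[130:270,240:400];cv2.imwrite('pics/w5z.png',cv2.resize(a,None,fx=4,fy=4,interpolation=2))"
```

```text
w5 (317.2983093261719, 204.39076232910156, 16.612030029296875) 317.3174373795761 203.18737957610787
s5 (277.8846130371094, 182.88461303710938, 5.989487171173096) 278.2792207792208 182.97619047619048
0.00338771040652691
  box 0.0002745218109315294 -0.0031181501293339716 0.1712563641105553 th -0.020888198866683323 r 0.14928893156470688
ball top z [0.18516535 0.18666169 0.18728035]
ball top z at left (true .164) [0.16309378 0.16558922 0.1661801 ]
w2 (292.0, 209.5, 17.007450103759766) 292.163219924394 210.25617078052034
  box 0.001486652531631362 0.0774497545473165 0.14908259131526586 th 0.5473348775362173 r 0.1488235515462605
w5 (317.2983093261719, 204.39076232910156, 16.612030029296875) 317.3174373795761 203.18737957610787
0.0032246173096550737
  box 0.00023184891602359193 -0.0031152961790220455 0.1715002817675569 th -0.020835046908564275 r 0.14953273661262922
```

View pics/w5z.png

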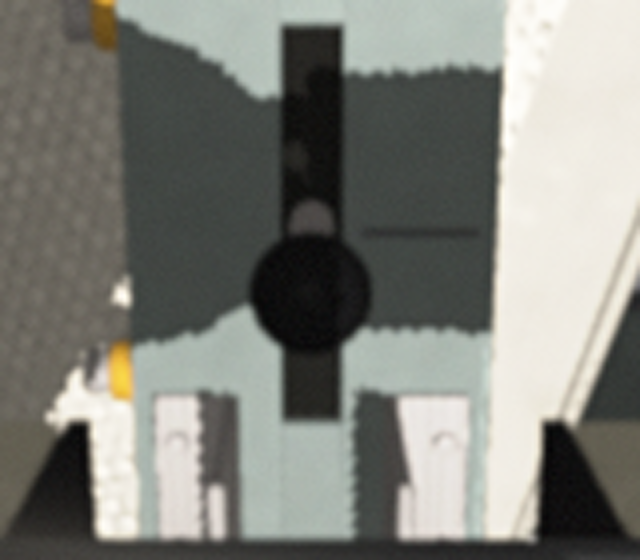

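The ball is home in the off notch: r ≈ 0.150, angle ≈ -0.02, height 0.171–0.172 both by triangulation and by depth. I'll finish the hands-off wait and take the crosswise grip.

```bash
python3 - <<'E'
from h import *
robot.dwell(.7); st("waited")
robot.servo_line(*pose(-.02,.150,'ca',.09),speed=.15)
robot.servo_line(*pose(-.02,.150,'ca',0),speed=.12); st("at ball")
robot.move_gripper(0); st("gripped")
for r in(.155,.1615):
    robot.servo_line(*pose(-.02,r,'ca'),speed=.05); st(r)
E
```

```text
waited t20.64 F [-0.5   0.05  0.92] grasp box [ 0.     -0.0015  0.286 ] w 0.751
at ball t21.85 F [ 0.07 -0.83  0.52] grasp box [ 0.0005 -0.0034  0.1728] w 0.750
gripped t22.57 F [2.95 1.32 0.05] grasp box [ 0.0006 -0.003   0.1721] w 0.297
0.155 t22.82 F [ 3.89  0.54 -5.47] grasp box [ 0.0003 -0.0029  0.1767] w 0.300
0.1615 t23.11 F [ 5.62 -0.03 -8.79] grasp box [ 0.0002 -0.003   0.183 ] w 0.297
```

```bash
python3 - <<'E'
from h import *
ok=True
for th in(-.05,-.08,-.14,-.22,-.31,-.40,-.48,-.53,-.555):
    robot.servo_line(*pose(th,.1615,'ca'),speed=.07); st(th)
    X,Y,Z=axes()
    if F()[1]>14: print("blocked"); break
E
```

```text
-0.05 t23.36 F [ 5.11 -0.3  -8.39] grasp box [ 1.000e-04 -7.900e-03  1.824e-01] w 0.303
-0.08 t23.61 F [ 6.46  0.13 -8.71] grasp box [ 0.0002 -0.0127  0.1819] w 0.299
-0.14 t23.88 F [ 6.22  0.96 -9.4 ] grasp box [ 1.000e-04 -2.240e-02  1.806e-01] w 0.300
-0.22 t24.21 F [ 5.27  0.99 -8.28] grasp box [ 1.00e-04 -3.49e-02  1.78e-01] w 0.298
-0.31 t24.55 F [ 5.55  2.11 -7.81] grasp box [ 0.     -0.0487  0.174 ] w 0.297
-0.4 t24.89 F [ 5.16  1.9  -8.06] grasp box [ 0.     -0.0622  0.1687] w 0.301
-0.48 t25.22 F [ 5.11  3.16 -7.03] grasp box [-0.     -0.0738  0.1632] w 0.296
-0.53 t25.48 F [ 5.83  3.17 -7.48] grasp box [ 0.     -0.0807  0.1594] w 0.297
-0.555 t25.73 F [ 4.36  7.91 -4.46] grasp box [ 0.     -0.0827  0.1578] w 0.302
```

```bash
python3 - <<'E'
from h import *
robot.servo_line(*pose(-.565,.1615,'ca'),speed=.04); st("stop")
for r in(.158,.154,.150,.148):
    robot.servo_line(*pose(-.56,r,'ca',0,-.34),speed=.05); st(r)
snap("scene","s6")
a=cv2.imread("pics/s6.png")[150:280,210:350]
cv2.imwrite("pics/s6z.png",cv2.resize(a,None,fx=4.5,fy=4.5,interpolation=cv2.INTER_CUBIC))
E
```

```text
stop t25.98 F [ 4.34 12.58 -2.59] grasp box [ 0.     -0.0828  0.1575] w 0.301
0.158 t26.23 F [ 4.52  9.82 -2.38] grasp box [ 1.000e-04 -8.110e-02  1.551e-01] w 0.297
0.154 t26.48 F [ 5.17  9.59 -1.14] grasp box [ 1.000e-04 -7.910e-02  1.519e-01] w 0.296
0.15 t26.73 F [4.89 6.1  2.43] grasp box [ 0.0002 -0.0784  0.1498] w 0.297
0.148 t26.98 F [ 3.53  5.94 10.56] grasp box [ 0.0003 -0.0784  0.1497] w 0.303
```

View pics/s6z.png

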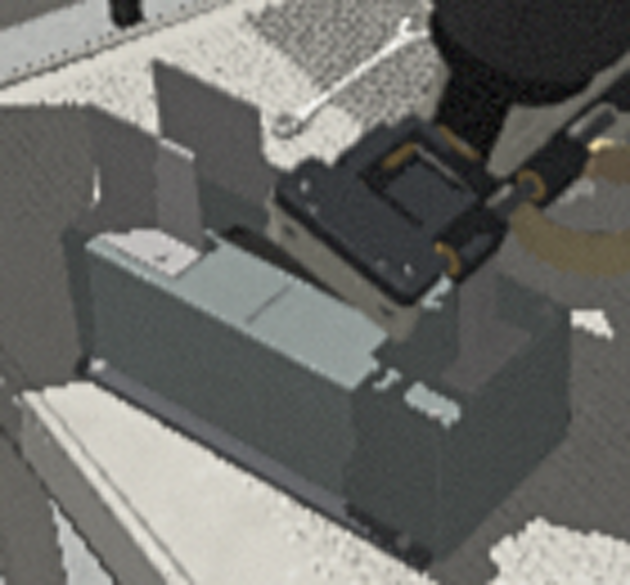

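The ball bottomed hard at box y = -78.4 mm, z = 149.7 mm, with 10 N of upward reaction, so it is down in the right notch. The picture shows the gripper over the right end, hiding the ball. I'll let go, retreat and verify.

```bash
python3 - <<'E'
from h import *
robot.servo_line(*pose(-.55,.150,'ca',0,-.34),speed=.05); st("relax")
robot.move_gripper(.75); st("open")
robot.servo_line(*pose(-.55,.150,'ca',.09,-.34),speed=.12); st("away")
snap("wrist","w7")
robot.goto(*pose(-.45,.150,'ca',.17,0)); st()
snap("wrist","w8");snap("scene","s8");snap("top","t8")
a=cv2.imread("pics/s8.png")[150:280,210:350]
cv2.imwrite("pics/s8z.png",cv2.resize(a,None,fx=4.5,fy=4.5,interpolation=cv2.INTER_CUBIC))
E
```

```text
relax t27.27 F [ 4.47  2.57 -1.38] grasp box [ 0.0002 -0.0781  0.1501] w 0.301
open t28.12 F [-0.22  0.12 -0.08] grasp box [-0.     -0.0784  0.1499] w 0.751
away t29.02 F [-0.32  0.85  0.27] grasp box [-2.000e-04 -1.079e-01  2.339e-01] w 0.751
 t29.56 F [-0.19 -0.59 -0.11] grasp box [ 3.00e-04 -6.36e-02  3.29e-01] w 0.748
```

View pics/s8z.png

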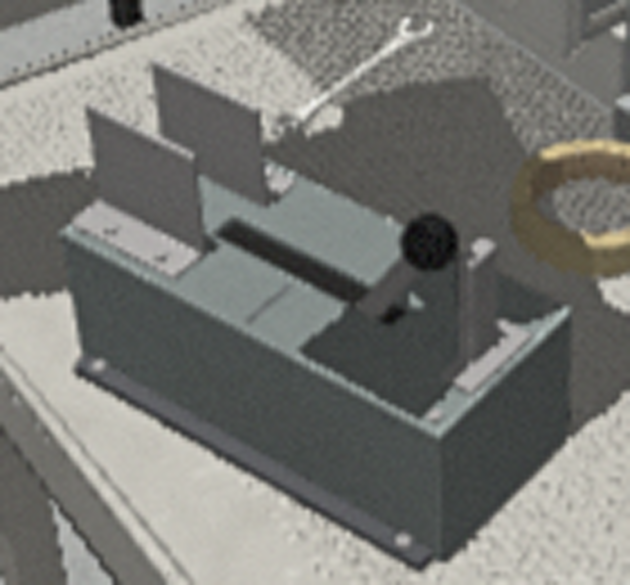

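View pics/w8.png

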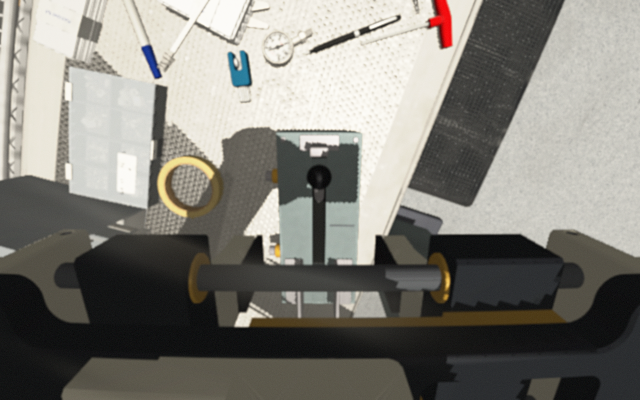

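View pics/s8.png

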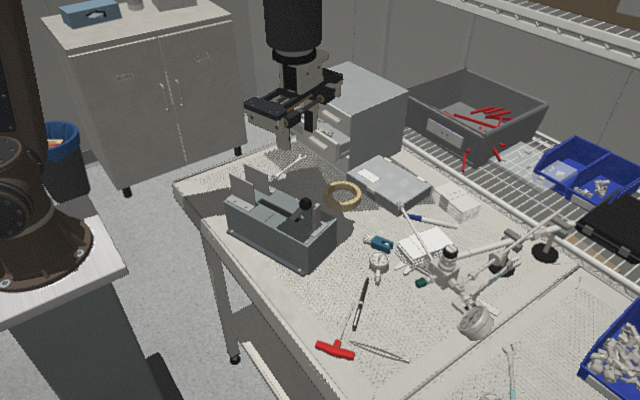

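The ball stands beside the post, at scene (305,204) and wrist (319,177). The tape, cutter, gauge and hex key appear at the same scene pixels as at the start. One last check of the ball's position.

```bash
python3 - <<'E'
from h import *
a=fitb("wrist","w8",319,177,14,40);b=ray("scene",210+430/4.5,150+242/4.5)
p,e=tri(a,b);print(e);rep(p); rep(onz("wrist",319,177,.1499,np.load("pics/w8.npz")["T"]))
D=np.load("pics/w8.npz");P,u,v,dd=cloud("wrist",D["d"],D["T"],np.arange(312,327),np.arange(170,185))
print("ball top z",np.percentile(P[:,2],[50,90,98]))
A=np.load("pics/scene0.npz")["im"].astype(int);C=np.load("pics/s8.npz")["im"].astype(int)
d=abs(A-C).max(2)
for k,(x0,x1,y0,y1) in dict(gauge=(365,392,248,288),cutter=(362,394,232,252),hex=(314,358,300,362),tape=(320,364,178,212)).items(): print(k,np.mean(d[y0:y1,x0:x1]>40))
E
```

```text
w8 (318.85040283203125, 176.3228302001953, 12.149128913879395) 318.8105590062112 174.57556935817803
0.0015477309758081944
  box -0.0005915820031738364 -0.07948607924967195 0.1504517596149903 th -0.5541291940470316 r 0.1510559212433342
  box -0.0012050336917871114 -0.07597389024001638 0.14990000000000003 th -0.5360035120270311 r 0.14876303975854374
ball top z [0.1629878  0.16443113 0.16515376]
gauge 0.0
cutter 0.0
hex 0.0
tape 0.1089572192513369
```

```bash
python3 - <<'E'
from h import *
robot.job_done(); print(robot.read_t())
E
```

```text
the job is handed in; nothing more can be done
the job is handed in; nothing more can be done
```

The switch is over on the right feed with the ball dropped fully home. I handed the job in at about 30 s of the 64 s allowed.

**How it went:**
1. I gripped the ball in the swing plane between the cheeks, pulled it up 11.5 mm and swung it to about +0.17 rad.
2. There I loosened the fingers and nudged the ball right until it dropped and met a dead stop (15.6 N).
3. I let go for more than 2 s. The ball measured r ≈ 149.5 mm at about -0.02 rad, with a height that put it down in the off notch.
4. I gripped it again across the swing, pulled it up, swung it to the right stop and lowered it until it bottomed (about 10 N up). Then I let go and moved clear.

**Last checks:**
- **Ball:** it measured r ≈ 151 mm at -0.554 rad, with its top at about 0.165 m. All three fit being fully home on the right.
- **Small disagreement:** the two camera rays to the ball missed each other by 1.5 mm at the end and 3.4 mm at the off notch. A single-view estimate gave -0.536 rad. The bottoming contact and the depth reading both agree with home.
- **Bystanders:** the gauge, cutter and hex key show no picture change. The tape region changed by 11%; the arm's shadow lies across it, and the tape looks to be in the same place by eye. I did not measure its position.

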